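# Put the mixed-up spools back on their own reels

## Robot

A 6-joint arm with a two-finger parallel gripper is mounted at the origin on the work surface. World frame = base frame: x ahead of the robot, y to its left, z up, the work surface at z = 0. Lengths are in m, angles in rad, forces in N, time in s.
With the tool pointing down it reaches from about 0.25 to 0.725 m from the base axis. Payload 4 kg.
Tool frame: the origin (TCP) lies midway between the tips of the shut fingers; the grasp point (between the pads) lies 19 mm behind it; z points along the fingers, y is the line along which they close (so a half turn about z gives the same grasp; the last joint's range is limited). The gripper opens to 85 mm and grips with 20 to 120 N. Pads are 22 mm wide; open, the fingers measure 114 mm over their backs; the gripper's body (76 mm by 85 mm) begins 54 mm behind the grasp point. The pads swing forward as they close: fully open they stand 13 mm farther back than shut.
Start: joints at [1.134, 0.241, 0.005, 1.335, 0, 1.571], TCP at [0.212, 0.453, 0.231] pointing down, gripper open.
Joint ranges: [-2.72, 2.72], [-1.05, 1.87], [-1.09, 1.28], [-1.99, 2.15], [-1.42, 1.44], [-3.14, 3.14]. Speed limits (rad/s): [2.79, 2.79, 3.14, 3.14, 3.14, 3.14].

## Interface

Orientations are given as a unit quaternion [x, y, z, w].
In Python, from workcell import get_obs, camera, job_done, silhouettes gives the robot as it stands. The module is installed in compiled form; this text tells all that it offers.
- The arm moves only by the tool drive_tool, never from a script. Its argument "increments" is a list of rows, each a list of 3 entries, a list of its own where there are three numbers: the shift along the world's x, y, z in mm, then the turn, a rotation vector about the world's x, y, z in degrees, then the opening, from 0 (shut) to 1 (fully open). A call has 1 to 8 rows; each row shifts and turns the commanded pose from where the row before left it; what a row does not reach is not made up. A row lasts 1/12 s, in which the tool goes at most 41.7 mm and 7.16 degrees, less where a joint would pass 70% of its speed; a pose out of reach is approached as far as the arm can. A call is refused whole if a number of a shift passes 41.7 or a number of a turn 7.16, either way. A call with a gripper value outside its range is refused whole. The fingers move at their own pace and stop on an object; the grip force is fixed at half the most. Time passes only in rows, so rows that do not move let the fingers close. It gives the time, the measured TCP pose, the force, the opening and the grip force at its end, in the units of the state.
- get_obs(): the state, without advancing time (a new reading comes with each control period).
- camera(name): name is "scene" or "top" or "wrist"; returns a dict with "image" (400x640x3 uint8, red, green, blue), "K" (3x3 intrinsics, pixels), "k1" (the pictures are not rectified: a ray, as slopes to the right and down, at radius r is drawn at 1 + k1 r^2 times it, then the intrinsics apply), "view" (4x4, takes a point from world to camera coordinates). Camera axes: x right, y down, z forward; pixel columns grow to the right and rows downward; lengths in m; the calibration is good to about 2 mm. A picture is of the moment at which its call begins. There is no depth.
- job_done(): hands the job in; it is judged then, once.
Trained networks look in a picture, given as the dict that the camera call returned (one of the last four; its "shot" number tells which), for a name from the list of things; names that differ only in an ending like _2 or _b are one class to them, and where a whole thing is asked for, a point or a joint stands for the part that bears it (a point fixed in the world has none). Each returns a list of dicts, best first, with "conf" (0 to 1); they miss things now and then, are a little off and sometimes report something else, mostly with a low value. They report only what shows in the picture. A call takes as long as a camera call. They do not tell look-alikes from the thing itself.
- silhouettes(query, picture): "region" (400x640 bool, what is visible of it) and "bbox" ([left, top, right, bottom] in pixels, round what is visible of it).
The state is a dict: "clock": time; "joint_pos": joint angles; "joint_vel": joint speeds; "tau": joint torques, N m; "eef_pos": TCP position; "tool_rot": TCP orientation; "ft_force": force on the tool from outside, world axes, zero at the start; "ft_torque": the same for the moment, N m; "grip_width": finger opening in m; "grasp_force": force on a finger pad.
Only numpy, scipy, OpenCV 4.12 (cv2) and the standard library are available. Lean on these libraries where they do the work, as an engineer would, in place of code of your own. Each camera call takes 0.05 s, during which the arm holds its last target. There are 200 camera calls.

## Task

After refilling with line, the three spools were put back on the wrong reels: move each one to the reel of its own colour, fully down on its seat over the shaft, and let go. A shaft takes only one spool, so use the empty grey tray to park one meanwhile. Keep the spools upright, lower them gently without dropping them, and do not disturb the oil bottle, the grease pot or the black bulk line spool.

Things in the scene. Friction and masses are not known exactly. Their poses are not given: they have to be found in the camera images.
- spool_red: loose red reel spool: round drum 53 mm wide, 36 mm high, pale line round its middle; in the centre on top a red knob, upright cylinder 32 mm wide, 20 mm high, the natural grip; 56 mm high in all, about 80 g. Flat underside with a central bore 20 mm wide, 28 mm deep; lifts straight off a shaft. Origin: centre of the underside, z up. Starts upright on a reel of another colour.
- spool_blue: loose blue reel spool: round drum 53 mm wide, 36 mm high, pale line round its middle; in the centre on top a blue knob, upright cylinder 32 mm wide, 20 mm high, the natural grip; 56 mm high in all, about 80 g. Flat underside with a central bore 20 mm wide, 28 mm deep; lifts straight off a shaft. Origin: centre of the underside, z up. Starts upright on a reel of another colour.
- spool_gold: loose gold reel spool: round drum 53 mm wide, 36 mm high, pale line round its middle; in the centre on top a gold knob, upright cylinder 32 mm wide, 20 mm high, the natural grip; 56 mm high in all, about 80 g. Flat underside with a central bore 20 mm wide, 28 mm deep; lifts straight off a shaft. Origin: centre of the underside, z up. Starts upright on a reel of another colour.
- reel_red: red fishing reel on a fixed stand. Origin: shaft axis at bench level, z up. Flat spool seat 105 mm up; from it rises a plain steel shaft 10 mm wide, 25 mm long, loose in a spool's bore. red bail arms at y = +-34 to 42 mm, 125 mm tall, wire between them 40 mm out on +x, 121 mm up. Rod stub at x = -66 mm, 118 mm tall; wooden base; low handle on +x +y. All within 106 mm of the axis.
- reel_blue: blue fishing reel on a fixed stand. Origin: shaft axis at bench level, z up. Flat spool seat 105 mm up; from it rises a plain steel shaft 10 mm wide, 25 mm long, loose in a spool's bore. blue bail arms at y = +-34 to 42 mm, 125 mm tall, wire between them 40 mm out on +x, 121 mm up. Rod stub at x = -66 mm, 118 mm tall; wooden base; low handle on +x +y. All within 106 mm of the axis.
- reel_gold: gold fishing reel on a fixed stand. Origin: shaft axis at bench level, z up. Flat spool seat 105 mm up; from it rises a plain steel shaft 10 mm wide, 25 mm long, loose in a spool's bore. gold bail arms at y = +-34 to 42 mm, 125 mm tall, wire between them 40 mm out on +x, 121 mm up. Rod stub at x = -66 mm, 118 mm tall; wooden base; low handle on +x +y. All within 106 mm of the axis.
- tray: empty shallow grey parts tray with a black mat, fixed, 130 x 130 mm, walls 16 mm high and 3 mm thick, flat floor 3 mm above the bench. Origin: centre of the underside. Free for parking a spool.
- oil_bottle: bystander: small loose white oil bottle with an orange nozzle and a green label, 26 mm in diameter, 90 mm tall, 50 g, standing upright. Origin: centre of the underside.
- grease_pot: bystander: loose round white pot with a green lid, 52 mm in diameter, 43 mm tall. Origin: centre of the underside.
- bulk_spool: bystander: loose black bulk line spool with a white label, lying flat, 90 mm in diameter, 28 mm high. Origin: centre of the underside.
Not all that is in view belongs to the job. There is more than one size of the spool_blue; the job needs the smallest.

How it is judged:
By the outcome, as a careful person would: the job done as asked, in the order asked, and still so for the second after the job is handed in, with the robot touching nothing.
It also fails if it takes over 104 s, if anything falls off the work surface, if the arm or the gripper's body presses on something with over 40 N, if the wrist force passes 120 N, or if a joint passes its speed limit or range.

## Working session

There is one attempt and no reset: what is moved stays moved. The work goes in short steps, Python scripts to look and compute and a tool call to move; the robot and the scene stay as the last step left them, time stands still between calls to the robot, and variables do not carry over. Pictures are saved under pics/ and viewed, at most 14 in all, crops included, and the job is handed in when it is done.

Besides the shell and the picture viewer there is one more tool, called after ">>>" as name([rows], argument=value, ...), one row to a line, values as JSON. drive_tool: Moves the arm, as the interface text tells. Its arguments: {"type":"object","properties":{"increments":{"type":"array"}},"required":["increments"]}

```bash
mkdir -p pics
cat > h.py <<'E'
import numpy as np, cv2, pickle
from workcell import get_obs, camera, job_done, silhouettes
def px(c,P):
    P=np.atleast_2d(P);V=c["view"];q=P@V[:3,:3].T+V[:3,3];s=q[:,:2]/q[:,2:]
    s=s*(1+c["k1"]*(s**2).sum(1,keepdims=True));return s*[c["K"][0,0],c["K"][1,1]]+c["K"][:2,2]
def ray(c,uv,z):
    d=(np.array(uv,float)-c["K"][:2,2])/[c["K"][0,0],c["K"][1,1]];s=d.copy()
    for _ in range(20): s=d/(1+c["k1"]*(s@s))
    R=c["view"][:3,:3];o=-R.T@c["view"][:3,3];v=R.T@np.array([*s,1]);return o+v*(z-o[2])/v[2]
def save(c,n): cv2.imwrite(f"pics/{n}.png",c["image"][:,:,::-1])
E
python3 - <<'E'
from h import *
for n in("scene","top"):
    c=camera(n);save(c,n+"0");pickle.dump(c,open(n+"0.pkl","wb"))
    V=c["view"];print(n,-V[:3,:3].T@V[:3,3],c["K"][0,0],c["k1"],V[2,:3])
    for q in "spool_red spool_blue spool_gold reel_red reel_blue reel_gold tray oil_bottle grease_pot bulk_spool".split():
        print(q,[(round(d["conf"],2),[int(x) for x in d["bbox"]]) for d in silhouettes(q,c)])
print(get_obs())
E
```

```text
scene [ 1.11242147 -0.83503793  0.76034777] 482.17500290903774 -0.05920527195140947 [-0.45411346  0.69451965 -0.55805324]
spool_red [(0.7, [357, 107, 374, 133])]
spool_blue [(0.86, [402, 179, 429, 209]), (0.69, [340, 143, 356, 164]), (0.61, [367, 186, 393, 221])]
spool_gold []
reel_red [(0.62, [271, 208, 348, 275])]
reel_blue [(0.75, [331, 113, 395, 165])]
reel_gold [(0.89, [307, 153, 377, 206])]
tray [(0.73, [159, 267, 240, 337]), (0.19, [298, 200, 319, 229])]
oil_bottle [(0.7, [330, 203, 340, 233])]
grease_pot [(0.8, [407, 160, 425, 178]), (0.42, [295, 196, 318, 232])]
bulk_spool [(0.85, [242, 191, 276, 220])]
top [ 3.43743713e-01 -1.08491939e-03  1.18974016e+00] 419.23500642753703 -0.09512107454271995 [ 0.18675617  0.00689997 -0.98238207]
spool_red [(0.69, [169, 205, 198, 225])]
spool_blue [(0.7, [266, 145, 289, 168]), (0.63, [259, 176, 279, 202])]
spool_gold [(0.56, [363, 152, 383, 175])]
reel_red [(0.84, [354, 149, 387, 208]), (0.71, [422, 189, 481, 242])]
reel_blue [(0.79, [170, 191, 211, 256])]
reel_gold [(0.7, [244, 175, 289, 231])]
tray [(0.91, [421, 185, 479, 241])]
oil_bottle [(0.57, [318, 176, 326, 183])]
grease_pot [(0.86, [194, 143, 214, 165])]
bulk_spool [(0.72, [320, 240, 352, 268])]
{'clock': 1.1, 'joint_pos': array([1.13400791e+00, 2.40589199e-01, 5.00203033e-03, 1.33519326e+00,
       1.07827107e-05, 1.57075639e+00]), 'joint_vel': array([ 0.00133256, -0.00038432, -0.00035871,  0.00073717,  0.00022578,
       -0.00069337]), 'tau': array([-7.74229193e-04, -3.72219300e+01,  2.52695131e+01,  1.20881276e-03,
        5.39364760e-05,  9.07583683e-06]), 'eef_pos': array([0.21151422, 0.45306183, 0.23131264]), 'tool_rot': array([ 2.16642761e-01,  9.76250948e-01,  8.92663840e-06, -3.54124764e-06]), 'ft_force': array([-0.52324182, -0.22553053,  0.0491621 ]), 'ft_torque': array([ 0.03874326,  0.01265652, -0.03500838]), 'grasp_force': 0.0, 'grip_width': 0.08541721700367613}
```

View pics/scene0.png

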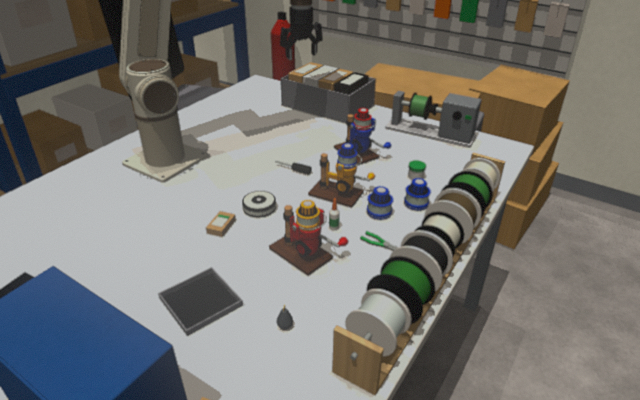

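View pics/top0.png

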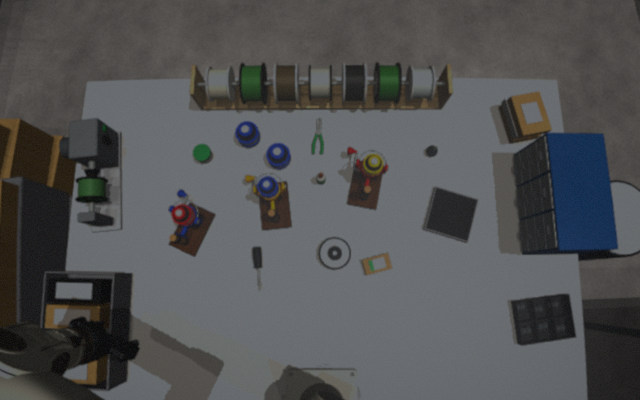

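Red spool is on the blue reel (top ~183,214), blue on the gold reel (~268,187) and gold on the red reel (~374,163). The tray is at ~451,214. There are three blue candidates in the top view: (268,187) on the gold reel, and loose ones at (278,154) and (247,133). The one on the reel fits "starts on a reel of another colour" and should also be the smallest, so I'll check both with a crop and a measurement.

Run:
```python
from h import *
s=pickle.load(open("scene0.pkl","rb"));t=pickle.load(open("top0.pkl","rb"))
a=cv2.resize(s["image"][165:225,325:435],(770,420),interpolation=3)[:, :,::-1]
b=cv2.resize(t["image"][115:235,160:400],(800,400),interpolation=3)[:, :,::-1]
cv2.imwrite("pics/c1.png",cv2.resize(s["image"][100:270,270:440],(600,600),interpolation=3)[:,:,::-1]);cv2.imwrite("pics/c2.png",b)
for n,u in(("red",(183,214)),("blue",(268,187)),("gold",(374,163)),("b2",(278,154)),("b3",(247,133))): print(n,ray(t,u,.161).round(3),ray(t,u,.06).round(3))
for q in("spool_red","spool_blue","spool_gold"):
    for d in silhouettes(q,t):print(q,d["conf"],d["bbox"])if 0 else None
print(ray(t,(451,214),.003),[ray(t,u,.016).round(3) for u in((435,188),(478,201),(467,241),(423,229))])
```

```text
red [0.497 0.347 0.161] [0.512 0.381 0.06 ]
blue [0.566 0.133 0.161] [0.587 0.146 0.06 ]
gold [ 0.627 -0.135  0.161] [ 0.655 -0.148  0.06 ]
b2 [0.652 0.11  0.161] [0.682 0.12  0.06 ]
b3 [0.709 0.191 0.161] [0.745 0.21  0.06 ]
[ 0.51855531 -0.37424298  0.003     ] [array([ 0.592, -0.328,  0.016]), array([ 0.554, -0.452,  0.016]), array([ 0.439, -0.412,  0.016]), array([ 0.474, -0.287,  0.016])]
```

View pics/c1.png

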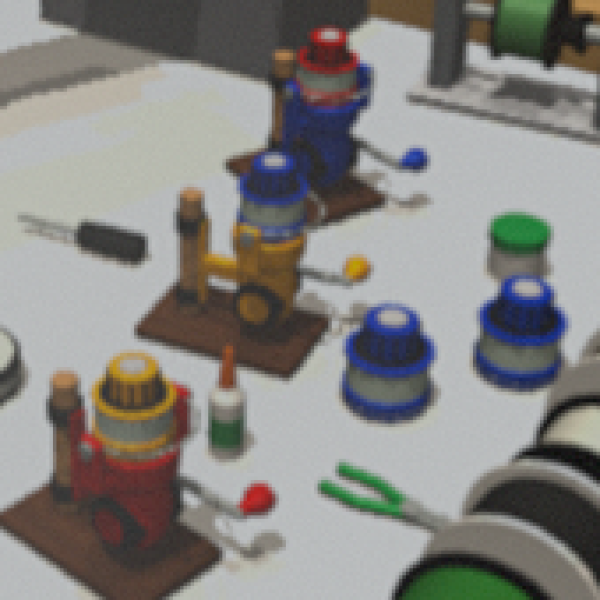

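View pics/c2.png

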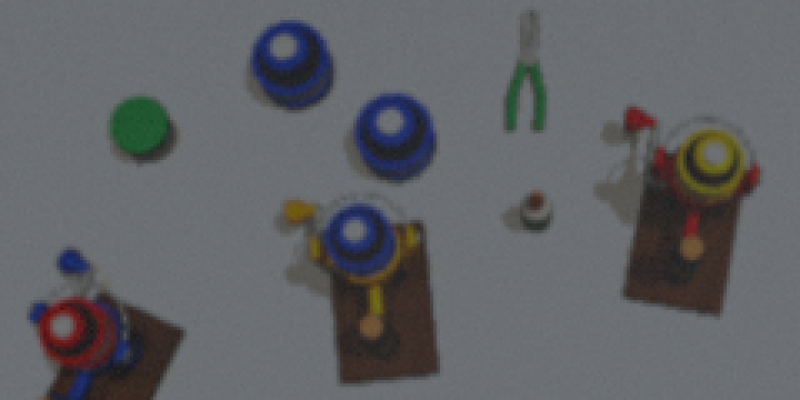

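The blue spool on the gold reel is drawn slightly smaller than the two loose ones, although it stands closer to the top camera. It is therefore the smallest and the one meant; the loose blues at (278,154) and (247,133) are decoys. I'll now go above the gold spool and look with the wrist camera.

>>> drive_tool([
  [[15,-21,12],[0,0,-3.25],1],
  [[20,-30,8],[0,0,-3.25],1],
  [[20,-30,8],[0,0,-3.25],1],
  [[20,-30,8],[0,0,-3.25],1],
  [[20,-30,8],[0,0,-3.25],1],
  [[20,-30,8],[0,0,-3.25],1],
  [[20,-30,8],[0,0,-3.25],1],
  [[20,-30,0],[0,0,-3.25],1],
])

```text
clock: 1.92
eef_pos: [0.3679, 0.2209, 0.2932]
tool_rot: [0.432, 0.902, 0.002, 0.001]
ft_force: [0.1, 0.9, 0.5]
grip_width: 0.0855
grasp_force: 0.0
```

>>> drive_tool([
  [[20,-30,0],[0,0,-3.25],1],
  [[20,-30,0],[0,0,-3.25],1],
  [[20,-30,0],[0,0,-3.25],1],
  [[20,-30,0],[0,0,-3.25],1],
  [[20,-30,0],[0,0,-3.25],1],
  [[20,-30,0],[0,0,-3.25],1],
  [[20,-30,0],[0,0,-3.25],1],
  [[20,-30,0],[0,0,-3.25],1],
])

```text
clock: 2.58
eef_pos: [0.5272, -0.0197, 0.2914]
tool_rot: [0.624, 0.781, 0.0, 0.0]
ft_force: [1.1, 1.6, -0.4]
grip_width: 0.0853
grasp_force: 0.0
```

>>> drive_tool([
  [[20,-30,0],[0,0,-3.25],1],
  [[20,-30,0],[0,0,-3.25],1],
  [[20,-20,0],[0,0,-3.25],1],
  [[10,-9,0],[0,0,-3.25],1],
  [[0,0,0],[0,0,0],1],
  [[0,0,0],[0,0,0],1],
])

```text
clock: 3.08
eef_pos: [0.5965, -0.1074, 0.2904]
tool_rot: [0.707, 0.707, -0.0, -0.001]
ft_force: [-0.1, 0.7, -0.3]
grip_width: 0.0856
grasp_force: 0.0
```

Run:
```python
from h import *
c=camera("wrist");save(c,"w1");pickle.dump(c,open("w1.pkl","wb"));o=get_obs();print(o["clock"],o["eef_pos"],o["tool_rot"],o["ft_force"])
print(px(c,[.627,-.139,.161]))
V=c["view"];print(-V[:3,:3].T@V[:3,3],V[:3,:3].round(2))
for q in("spool_gold","reel_red"):print([(d["conf"],d["bbox"]) for d in silhouettes(q,c)])
```

```text
3.1333 [ 0.59610414 -0.10671936  0.29087823] [ 7.06962893e-01  7.07250326e-01 -2.53066589e-04 -6.16029843e-04] [-0.18444846 -0.88891076  0.02283143]
[[348.56194472 221.48786074]]
[ 0.59554633 -0.02894847  0.43205787] [[ 1.   -0.   -0.  ]
 [-0.   -0.95  0.3 ]
 [-0.   -0.3  -0.95]]
[(0.6, [326.6, 178.3, 373.7, 231.5])]
[(0.87, [277.3, 136.9, 405.0, 239.2]), (0.54, [144.4, 75.2, 215.0, 146.9])]
```

View pics/w1.png

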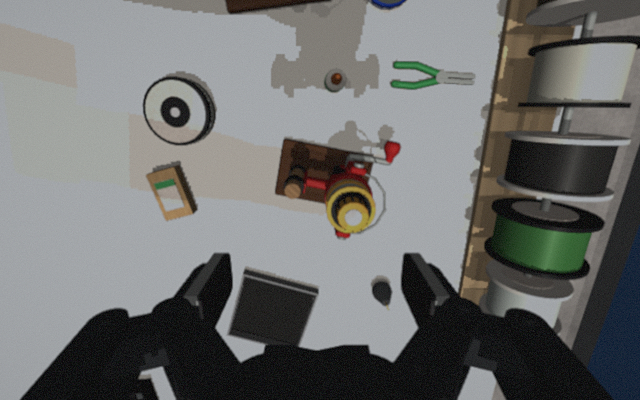

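The wrist view shows the gold spool's cap at about (353,217) on the red reel, the empty tray at (273,306), and a sinker at (382,290).

```bash
cat >> h.py <<'E'
def cap(c,uv,r=9,z=.161):
    "centroid of the pale cap near uv -> position at height z"
    u,v=map(int,uv);p=c["image"][v-r:v+r+1,u-r:u+r+1].astype(int)
    m=p.min(2);w=np.clip(m-(m.max()*.5+np.median(m)*.5),0,20)
    y,x=np.mgrid[-r:r+1,-r:r+1];k=np.array([u+(w*x).sum()/w.sum(),v+(w*y).sum()/w.sum()])
    return k.round(1),ray(c,k,z).round(4)
E
python3 - <<'E'
from h import *
s=pickle.load(open("scene0.pkl","rb"));t=pickle.load(open("top0.pkl","rb"));w=pickle.load(open("w1.pkl","rb"))
print("gold",cap(w,(353,217)),cap(t,(374,161),5),cap(s,(307,204),5))
print("blue",cap(t,(266,184),5),cap(s,(348,146),5))
print("red",cap(t,(179,212),5),cap(s,(363,110),5))
print([ray(w,u,.016).round(3) for u in((247,270),(317,288),(298,347),(230,333))])
E
```

```text
gold (array([353.5, 218.4]), array([ 0.6318, -0.1357,  0.161 ])) (array([374. , 160.6]), array([ 0.6335, -0.135 ,  0.161 ])) (array([307. , 201.3]), array([ 0.6291, -0.129 ,  0.161 ]))
blue (array([265.8, 183.7]), array([0.5741, 0.1389, 0.161 ])) (array([346.7, 144.5]), array([0.5703, 0.1428, 0.161 ]))
red (array([178.3, 212.4]), array([0.5014, 0.3588, 0.161 ])) (array([363.1, 109.5]), array([0.5003, 0.3612, 0.161 ]))
[array([ 0.482, -0.282,  0.016]), array([ 0.596, -0.316,  0.016]), array([ 0.562, -0.439,  0.016]), array([ 0.443, -0.409,  0.016])]
```

>>> drive_tool([
  [[12,-9.5,-10],[0,0,0],1],
  [[12,-9.5,-20],[0,0,0],1],
  [[12,-9.5,-25],[0,0,0],1],
  [[0,0,-25],[0,0,0],1],
  [[0,0,-25],[0,0,0],1],
  [[0,0,-20],[0,0,0],1],
  [[0,0,-10],[0,0,0],1],
  [[0,0,0],[0,0,0],1],
])

```text
clock: 3.9
eef_pos: [0.6305, -0.1341, 0.1539]
tool_rot: [0.707, 0.708, -0.001, -0.002]
ft_force: [-0.9, -0.1, 0.7]
grip_width: 0.0855
grasp_force: 0.0
```

Run:
```python
from h import *
c=camera("wrist");save(c,"w2");pickle.dump(c,open("w2.pkl","wb"));o=get_obs();print(o["eef_pos"],o["tool_rot"])
print(px(c,[[.632,-.135,.161],o["eef_pos"]]))
```

```text
[ 0.63165502 -0.13445428  0.15598875] [ 7.06778289e-01  7.07434462e-01 -5.03468975e-04 -8.24496586e-04]
[[321.74191385 265.79182545]
 [320.99105269 260.02631123]]
```

View pics/w2.png

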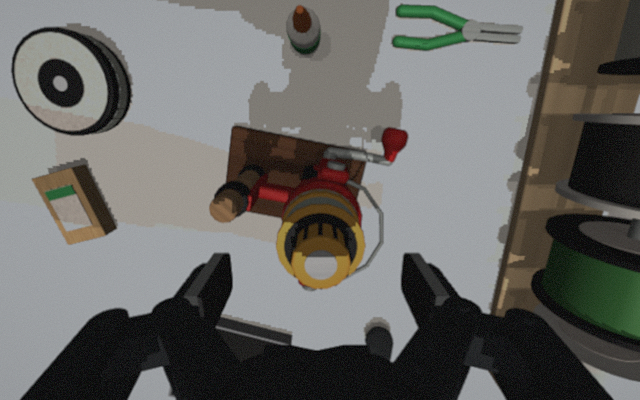

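Cap centred at (321,267), midway between the fingers and about 1 mm from the prediction. Lower and grip.

>>> drive_tool([
  [[0,0,-5],[0,0,0],1],
  [[0,0,-5],[0,0,0],1],
  [[0,0,0],[0,0,0],0],
  [[0,0,0],[0,0,0],0],
  [[0,0,0],[0,0,0],0],
  [[0,0,0],[0,0,0],0],
  [[0,0,0],[0,0,0],0],
  [[0,0,0],[0,0,0],0],
])

```text
clock: 4.62
eef_pos: [0.6329, -0.1356, 0.1471]
tool_rot: [0.707, 0.707, 0.0, 0.001]
ft_force: [-0.6, -0.2, 4.3]
grip_width: 0.029
grasp_force: 59.8
```

>>> drive_tool([
  [[0,0,0],[0,0,0],0],
  [[0,0,0],[0,0,0],0],
  [[0,0,0],[0,0,0],0],
])

```text
clock: 4.87
eef_pos: [0.6329, -0.1356, 0.1471]
tool_rot: [0.707, 0.707, 0.0, 0.001]
ft_force: [-0.0, -1.7, 4.3]
grip_width: 0.0293
grasp_force: 59.8
```

>>> drive_tool([
  [[0,0,5],[0,0,0],0],
  [[0,0,10],[0,0,0],0],
  [[0,0,15],[0,0,0],0],
  [[0,0,20],[0,0,0],0],
  [[0,0,20],[0,0,0],0],
  [[0,0,10],[0,0,0],0],
  [[0,0,0],[0,0,0],0],
  [[0,0,0],[0,0,0],0],
])

```text
clock: 5.53
eef_pos: [0.6327, -0.1355, 0.2265]
tool_rot: [0.707, 0.707, 0.0, 0.0]
ft_force: [-1.0, -0.1, -0.5]
grip_width: 0.0295
grasp_force: 59.4
```

Run:
```python
from h import *
c=camera("wrist");save(c,"w3");pickle.dump(c,open("w3.pkl","wb"));o=get_obs();print(o["eef_pos"],o["tool_rot"],o["ft_force"])
pickle.dump(o,open("o3.pkl","wb"))
```

```text
[ 0.63212027 -0.13535779  0.22526565] [ 7.07274919e-01  7.06938182e-01 -4.25356488e-04 -6.43327160e-04] [-0.33421291 -0.37071882 -1.37634873]
```

View pics/w3.png

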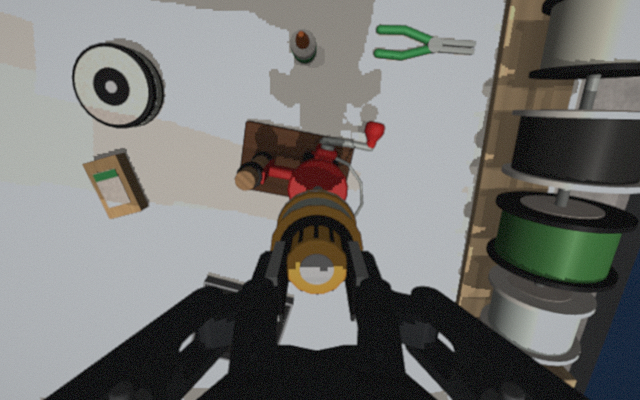

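The gold spool is held upright, cap at (317,271), and the red reel is empty. Next, carry it to the tray.

>>> drive_tool([
  [[-10,-18,0],[0,0,0],0],
  [[-16,-33,0],[0,0,0],0],
  [[-16,-33,0],[0,0,0],0],
  [[-16,-33,0],[0,0,0],0],
  [[-16,-33,0],[0,0,0],0],
  [[-16,-33,0],[0,0,0],0],
  [[-14,-30,0],[0,0,0],0],
  [[-10,-18,0],[0,0,0],0],
])

```text
clock: 6.25
eef_pos: [0.5158, -0.3691, 0.224]
tool_rot: [0.708, 0.706, -0.001, -0.002]
ft_force: [0.7, -0.2, -1.8]
grip_width: 0.0296
grasp_force: 59.4
```

>>> drive_tool([
  [[0,0,-15],[0,0,0],0],
  [[0,0,-30],[0,0,0],0],
  [[0,0,-30],[0,0,0],0],
  [[0,0,-30],[0,0,0],0],
  [[0,0,-30],[0,0,0],0],
  [[0,0,-15],[0,0,0],0],
  [[0,0,-10],[0,0,0],0],
  [[0,0,0],[0,0,0],0],
])

```text
clock: 6.92
eef_pos: [0.516, -0.3647, 0.062]
tool_rot: [0.707, 0.707, -0.001, -0.004]
ft_force: [0.4, -0.8, -1.0]
grip_width: 0.0292
grasp_force: 59.4
```

Run:
```python
from h import *
c=camera("wrist");save(c,"w4");t=camera("top");pickle.dump(t,open("t1.pkl","wb"));save(t,"t1");o=get_obs();print(o["clock"],o["eef_pos"],o["tool_rot"],o["ft_force"])
```

```text
7.0167 [ 0.51843502 -0.36634213  0.06605961] [ 7.07267668e-01  7.06945758e-01 -5.75353505e-05 -3.72292136e-04] [-0.13670843  0.02168548 -0.81807261]
```

View pics/w4.png

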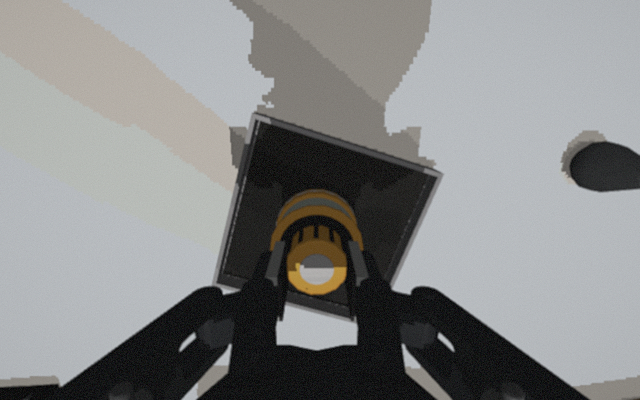

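The spool hangs over the tray, well inside the walls. I'll lower it gently.

>>> drive_tool([
  [[0,0,-6],[0,0,0],0],
  [[0,0,-6],[0,0,0],0],
  [[0,0,-4],[0,0,0],0],
  [[0,0,-2],[0,0,0],0],
  [[0,0,-1],[0,0,0],0],
  [[0,0,0],[0,0,0],0],
  [[0,0,0],[0,0,0],0],
])

```text
clock: 7.6
eef_pos: [0.5186, -0.3665, 0.0475]
tool_rot: [0.707, 0.707, 0.0, 0.0]
ft_force: [0.0, -0.0, -1.7]
grip_width: 0.0296
grasp_force: 59.4
```

>>> drive_tool([
  [[0,0,-1],[0,0,0],0],
  [[0,0,-1],[0,0,0],0],
  [[0,0,0],[0,0,0],0],
  [[0,0,0],[0,0,0],0],
])

```text
clock: 7.93
eef_pos: [0.5185, -0.3664, 0.0453]
tool_rot: [0.707, 0.707, 0.0, -0.0]
ft_force: [-0.1, 0.1, -0.8]
grip_width: 0.0295
grasp_force: 59.4
```

>>> drive_tool([
  [[0,0,-1],[0,0,0],0],
  [[0,0,0],[0,0,0],0],
  [[0,0,0],[0,0,0],0],
])

```text
clock: 8.18
eef_pos: [0.5186, -0.3665, 0.0451]
tool_rot: [0.707, 0.707, 0.0, 0.0]
ft_force: [-1.8, 1.1, 4.3]
grip_width: 0.0296
grasp_force: 59.9
```

>>> drive_tool([
  [[0,0,0],[0,0,0],1],
  [[0,0,0],[0,0,0],1],
  [[0,0,0],[0,0,0],1],
  [[0,0,0],[0,0,0],1],
  [[0,0,5],[0,0,0],1],
  [[0,0,20],[0,0,0],1],
  [[0,0,35],[0,0,0],1],
  [[5,10,35],[0,0,0],1],
])

```text
clock: 8.85
eef_pos: [0.5217, -0.3571, 0.1389]
tool_rot: [0.708, 0.706, -0.001, -0.002]
ft_force: [1.0, 0.1, 0.8]
grip_width: 0.0854
grasp_force: 0.0
```

>>> drive_tool([
  [[10,20,30],[0,0,0],1],
  [[14,32,20],[0,0,0],1],
  [[14,36,20],[0,0,0],1],
  [[14,36,20],[0,0,0],1],
  [[14,36,10],[0,0,0],1],
  [[14,36,0],[0,0,0],1],
  [[14,36,0],[0,0,0],1],
  [[10,30,0],[0,0,0],1],
])

```text
clock: 9.52
eef_pos: [0.6273, -0.0948, 0.2385]
tool_rot: [0.707, 0.707, 0.001, 0.0]
ft_force: [0.2, -0.3, -1.0]
grip_width: 0.0852
grasp_force: 0.0
```

>>> drive_tool([
  [[5,20,0],[0,0,0],1],
  [[0,0,0],[0,0,0],1],
  [[0,0,0],[0,0,0],1],
])

```text
clock: 9.77
eef_pos: [0.6316, -0.076, 0.2377]
tool_rot: [0.706, 0.708, -0.0, 0.0]
ft_force: [0.3, -0.6, 0.3]
grip_width: 0.0853
grasp_force: 0.0
```

Run:
```python
from h import *
c=camera("wrist");pickle.dump(c,open("w5.pkl","wb"));t=camera("top");pickle.dump(t,open("t2.pkl","wb"));o=get_obs();print(o["clock"],o["eef_pos"],o["tool_rot"])
p=px(c,[[.632,-.135,.105],[.632,-.135,.130]]);print(p,px(t,[.518,-.366,.059]))
u,v=p[0].astype(int);print(u-50,v-50)
a=cv2.resize(c["image"][v-50:v+50,u-50:u+50],(500,500),interpolation=3)
b=cv2.resize(t["image"][190:240,425:475],(250,250),interpolation=3);b=np.vstack([b,b*0])
cv2.imwrite("pics/w5.png",np.hstack([a,b])[:,:,::-1])
```

```text
9.8667 [ 0.63115843 -0.07806791  0.2377128 ] [ 7.07426965e-01  7.06786414e-01 -2.06815933e-04  1.08618635e-04]
[[317.96885236 244.77444655]
 [318.09941398 256.65805814]] [[454.18360157 211.21204547]]
267 194
```

View pics/w5.png

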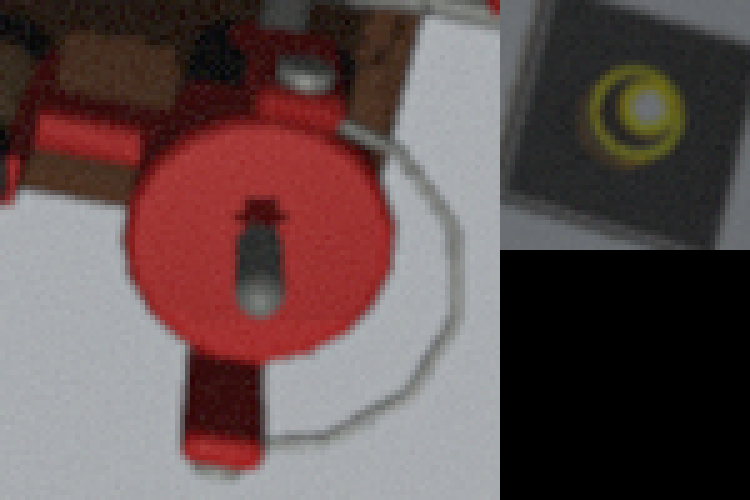

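The red reel's shaft tip is at wrist pixel (319,253). The gold spool stands upright in the tray.

Run:
```python
from h import *
c=pickle.load(open("w5.pkl","rb"))
print(ray(c,(319,253.2),.130),ray(c,(319,242),.105))
for n in("w2","w3"):
    w=pickle.load(open(n+".pkl","rb"));V=w["view"];k,p=cap(w,(321,267) if n=="w2" else (317,271),14);print(k,p, ray(w,k,.225265-.1471+.161) if n=="w3" else "")
```

```text
[ 0.63284256 -0.13131247  0.13      ] [ 0.6330531  -0.13183183  0.105     ]
[319.4 262.1] [ 0.6308 -0.1328  0.161 ] 
[315.9 274.5] [ 0.6311 -0.1873  0.161 ] [ 0.63119986 -0.13806993  0.239165  ]
```

>>> drive_tool([
  [[-6,20,0],[0,0,0],1],
  [[-10,36,0],[0,0,0],1],
  [[-10,36,0],[0,0,0],1],
  [[-10,36,0],[0,0,0],1],
  [[-10,36,0],[0,0,0],1],
  [[-10,36,0],[0,0,0],1],
  [[-10,36,0],[0,0,0],1],
  [[-10,36,0],[0,0,0],1],
])

```text
clock: 10.53
eef_pos: [0.5551, 0.1942, 0.2381]
tool_rot: [0.708, 0.706, 0.0, 0.0]
ft_force: [0.4, 0.2, 0.6]
grip_width: 0.0852
grasp_force: 0.0
```

>>> drive_tool([
  [[-10,36,0],[0,0,0],1],
  [[-10,36,0],[0,0,0],1],
  [[-10,36,0],[0,0,0],1],
  [[-10,36,0],[0,0,0],1],
  [[-10,22,0],[0,0,0],1],
  [[-4,10,0],[0,0,0],1],
  [[0,0,0],[0,0,0],1],
  [[0,0,0],[0,0,0],1],
])

```text
clock: 11.2
eef_pos: [0.502, 0.3692, 0.2376]
tool_rot: [0.708, 0.707, -0.0, 0.0]
ft_force: [0.0, -0.4, -0.4]
grip_width: 0.0849
grasp_force: 0.0
```

Run:
```python
from h import *
c=camera("wrist");pickle.dump(c,open("w6.pkl","wb"));o=get_obs();print(o["clock"],o["eef_pos"],o["tool_rot"])
p=px(c,[.501,.360,.161])[0].round().astype(int);print(p)
k,q=cap(c,p,20);print(k,q);print([(d["conf"],d["bbox"]) for d in silhouettes("spool_red",c)])
im=c["image"].copy();cv2.circle(im,tuple(int(x) for x in k),2,(0,255,0),-1);cv2.imwrite("pics/w6.png",im[:,:,::-1])
```

```text
11.25 [0.50225885 0.36865759 0.23771253] [ 7.08033570e-01  7.06178625e-01 -2.08878206e-04  4.11405187e-04]
[317 220]
[316.8 224.5] [0.501  0.3564 0.161 ]
[(0.56, [284.8, 171.1, 342.4, 240.6])]
```

View pics/w6.png

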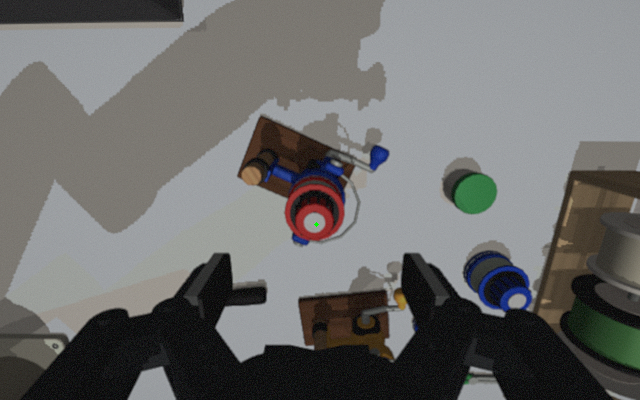

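The red knob cap is at (317,224), which gives (0.501, 0.357) m.

>>> drive_tool([
  [[-1,-10.5,-8],[0,0,0],1],
  [[0,0,-20],[0,0,0],1],
  [[0,0,-22],[0,0,0],1],
  [[0,0,-20],[0,0,0],1],
  [[0,0,-10],[0,0,0],1],
  [[0,0,-6],[0,0,0],1],
  [[0,0,-4],[0,0,0],1],
  [[0,0,0],[0,0,0],1],
])

```text
clock: 11.97
eef_pos: [0.5008, 0.3594, 0.1476]
tool_rot: [0.708, 0.707, -0.0, 0.0]
ft_force: [-1.1, -0.2, 0.2]
grip_width: 0.0855
grasp_force: 0.0
```

Run:
```python
from h import *
c=camera("wrist");pickle.dump(c,open("w7.pkl","wb"));o=get_obs();print(o["eef_pos"],o["ft_force"])
k,q=cap(c,px(c,[.501,.357,.161])[0],14);print(k,q,px(c,[.501,.357,.161])[0])
```

```text
[0.50094445 0.35985278 0.14829575] [-0.45283815 -0.80401613  0.04670041]
[317.5 274.1] [0.5    0.3575 0.161 ] [319.43630627 274.9641118 ]
```

>>> drive_tool([
  [[-0.5,-2,0],[0,0,0],1],
  [[0,0,-1],[0,0,0],0],
  [[0,0,0],[0,0,0],0],
  [[0,0,0],[0,0,0],0],
  [[0,0,0],[0,0,0],0],
  [[0,0,0],[0,0,0],0],
  [[0,0,0],[0,0,0],0],
  [[0,0,0],[0,0,0],0],
])

```text
clock: 12.68
eef_pos: [0.5003, 0.3584, 0.1473]
tool_rot: [0.707, 0.707, 0.001, 0.0]
ft_force: [-0.0, 0.7, 2.8]
grip_width: 0.0299
grasp_force: 59.3
```

>>> drive_tool([
  [[0,0,5],[0,0,0],0],
  [[0,0,10],[0,0,0],0],
  [[0,0,15],[0,0,0],0],
  [[0,0,20],[0,0,0],0],
  [[0,0,25],[0,0,0],0],
  [[0,0,20],[0,0,0],0],
  [[0,0,0],[0,0,0],0],
  [[0,0,0],[0,0,0],0],
])

```text
clock: 13.35
eef_pos: [0.5005, 0.3585, 0.2434]
tool_rot: [0.707, 0.707, 0.002, 0.0]
ft_force: [-0.2, -0.7, -1.3]
grip_width: 0.0296
grasp_force: 59.4
```

Run:
```python
from h import *
c=camera("wrist");t=camera("top");pickle.dump(t,open("t3.pkl","wb"));pickle.dump(c,open("w8.pkl","wb"));o=get_obs();p=o["eef_pos"];print(o["clock"],p,o["ft_force"],o["tool_rot"])
z=p[2]+.014;k,q=cap(c,px(c,[p[0],p[1],z])[0],14,z);print(k,q)
save(c,"w8")
```

```text
13.45 [0.49932506 0.35765773 0.24059603] [ 0.43643085  0.29881675 -2.06420879] [ 7.07276357e-01  7.06936493e-01 -9.61443713e-04 -1.59801010e-04]
[315.3 276.2] [0.4986 0.3539 0.2546]
```

View pics/w8.png

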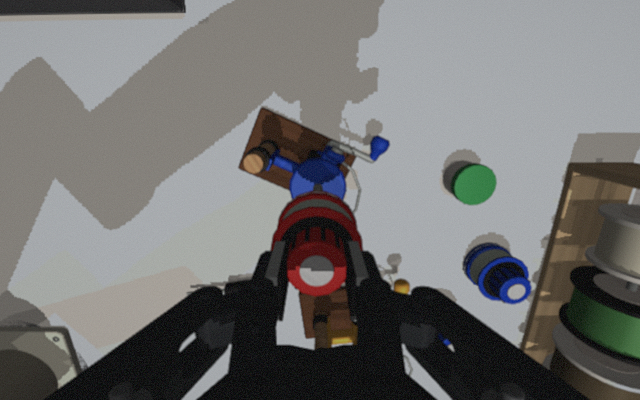

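The red spool is held upright with its cap at about (316,268). Carry it to the red reel.

>>> drive_tool([
  [[5,-18,0],[0,0,0],0],
  [[10,-36,0],[0,0,0],0],
  [[10,-36,0],[0,0,0],0],
  [[10,-36,0],[0,0,0],0],
  [[10,-36,0],[0,0,0],0],
  [[10,-36,0],[0,0,0],0],
  [[10,-36,0],[0,0,0],0],
  [[10,-36,0],[0,0,0],0],
])

```text
clock: 14.12
eef_pos: [0.5739, 0.0861, 0.2397]
tool_rot: [0.707, 0.707, -0.001, -0.001]
ft_force: [0.8, -0.3, -0.3]
grip_width: 0.0296
grasp_force: 59.4
```

>>> drive_tool([
  [[10,-36,0],[0,0,0],0],
  [[10,-36,0],[0,0,0],0],
  [[10,-36,0],[0,0,0],0],
  [[10,-36,0],[0,0,0],0],
  [[10,-36,0],[0,0,0],0],
  [[8.5,-25.5,0],[0,0,0],0],
  [[5,-14,0],[0,0,0],0],
  [[0,0,0],[0,0,0],0],
])

```text
clock: 14.78
eef_pos: [0.6378, -0.1353, 0.2386]
tool_rot: [0.709, 0.705, -0.002, -0.001]
ft_force: [0.0, 0.7, -0.1]
grip_width: 0.0296
grasp_force: 59.4
```

>>> drive_tool([
  [[0,0,0],[0,0,0],0],
  [[0,0,0],[0,0,0],0],
  [[0,0,0],[0,0,0],0],
])

```text
clock: 15.03
eef_pos: [0.6378, -0.1301, 0.241]
tool_rot: [0.707, 0.707, -0.0, -0.001]
ft_force: [-0.3, 0.7, -0.3]
grip_width: 0.03
grasp_force: 59.4
```

Run:
```python
from h import *
t=camera("top");pickle.dump(t,open("t4.pkl","wb"));o=get_obs();p=o["eef_pos"];print(o["clock"],p,o["tool_rot"])
q=px(t,[[.501,.358,.105],[.501,.358,.130]]);print(q)
u,v=q[0].astype(int);cv2.imwrite("pics/t4.png",cv2.resize(t["image"][v-20:v+20,u-20:u+20],(400,400),interpolation=2)[:,:,::-1]);print(u-20,v-20)
```

```text
15.0833 [ 0.6380051  -0.13001323  0.24139172] [ 7.06615183e-01  7.07597886e-01 -1.66579472e-04 -4.31832715e-04]
[[185.66468167 215.74964063]
 [182.61107376 214.36251948]]
165 195
```

View pics/t4.png

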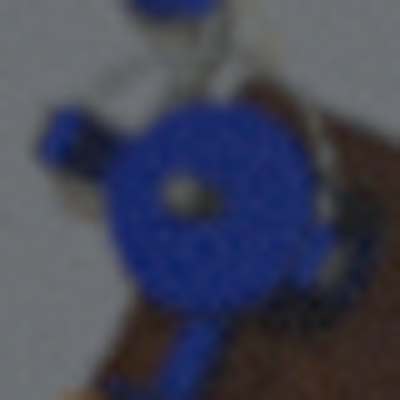

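From the top view the blue shaft tip is at (183.0,214.3), matching (0.501, 0.357). Correct the offset and lower the red spool.

>>> drive_tool([
  [[-5,-1.5,0],[0,0,0],0],
  [[0,0,-15],[0,0,0],0],
  [[0,0,-20],[0,0,0],0],
  [[0,0,-15],[0,0,0],0],
  [[0,0,-10],[0,0,0],0],
  [[0,0,-5],[0,0,0],0],
  [[0,0,0],[0,0,0],0],
  [[0,0,0],[0,0,0],0],
])

```text
clock: 15.75
eef_pos: [0.6335, -0.1328, 0.1772]
tool_rot: [0.707, 0.707, 0.0, 0.0]
ft_force: [0.2, -0.1, -1.7]
grip_width: 0.0296
grasp_force: 59.4
```

>>> drive_tool([
  [[0,0,-5],[0,0,0],0],
  [[0,0,-5],[0,0,0],0],
  [[0,0,-4],[0,0,0],0],
  [[0,0,0],[0,0,0],0],
  [[0,0,0],[0,0,0],0],
])

```text
clock: 16.17
eef_pos: [0.6331, -0.1329, 0.1622]
tool_rot: [0.707, 0.707, -0.0, -0.0]
ft_force: [0.4, 0.5, -0.3]
grip_width: 0.0296
grasp_force: 59.4
```

Base is at about 0.120 m, over the shaft, with no contact. Continue down.

>>> drive_tool([
  [[0,0,-5],[0,0,0],0],
  [[0,0,-4],[0,0,0],0],
  [[0,0,-3],[0,0,0],0],
  [[0,0,-1],[0,0,0],0],
  [[0,0,0],[0,0,0],0],
  [[0,0,0],[0,0,0],0],
])

```text
clock: 16.67
eef_pos: [0.6333, -0.133, 0.1495]
tool_rot: [0.707, 0.707, -0.0, -0.0]
ft_force: [-0.3, -0.3, -1.5]
grip_width: 0.0293
grasp_force: 59.4
```

>>> drive_tool([
  [[0,0,-1],[0,0,0],0],
  [[0,0,-0.5],[0,0,0],0],
  [[0,0,0],[0,0,0],0],
  [[0,0,0],[0,0,0],0],
])

```text
clock: 17.0
eef_pos: [0.6334, -0.133, 0.1482]
tool_rot: [0.707, 0.707, 0.0, 0.0]
ft_force: [-0.3, 0.3, -1.6]
grip_width: 0.0296
grasp_force: 59.4
```

>>> drive_tool([
  [[0,0,-0.7],[0,0,0],0],
  [[0,0,0],[0,0,0],0],
  [[0,0,0],[0,0,0],0],
])

```text
clock: 17.25
eef_pos: [0.6333, -0.133, 0.1474]
tool_rot: [0.707, 0.707, -0.0, -0.0]
ft_force: [0.4, -0.9, -1.4]
grip_width: 0.0298
grasp_force: 59.4
```

>>> drive_tool([
  [[0,0,-0.5],[0,0,0],0],
  [[0,0,0],[0,0,0],0],
  [[0,0,0],[0,0,0],0],
])

```text
clock: 17.5
eef_pos: [0.6334, -0.133, 0.1473]
tool_rot: [0.707, 0.707, 0.0, 0.0]
ft_force: [-1.2, 0.4, 2.2]
grip_width: 0.0294
grasp_force: 59.8
```

Seated. Release and go to the blue spool.

>>> drive_tool([
  [[0,0,0],[0,0,0],1],
  [[0,0,0],[0,0,0],1],
  [[0,0,0],[0,0,0],1],
  [[0,0,0],[0,0,0],1],
  [[0,0,10],[0,0,0],1],
  [[0,0,20],[0,0,0],1],
  [[0,0,30],[0,0,0],1],
  [[-5,20,30],[0,0,0],1],
])

```text
clock: 18.17
eef_pos: [0.6281, -0.1157, 0.2373]
tool_rot: [0.709, 0.706, -0.001, -0.0]
ft_force: [0.5, 0.7, 0.1]
grip_width: 0.0852
grasp_force: 0.0
```

>>> drive_tool([
  [[-8,36,0],[0,0,0],1],
  [[-8,36,0],[0,0,0],1],
  [[-8,36,0],[0,0,0],1],
  [[-8,36,0],[0,0,0],1],
  [[-8,36,0],[0,0,0],1],
  [[-8,36,0],[0,0,0],1],
  [[-8,36,0],[0,0,0],1],
  [[0,10,0],[0,0,0],1],
])

```text
clock: 18.83
eef_pos: [0.5708, 0.154, 0.2381]
tool_rot: [0.705, 0.709, 0.001, -0.001]
ft_force: [-0.1, -0.3, -0.9]
grip_width: 0.0851
grasp_force: 0.0
```

>>> drive_tool([
  [[0,0,0],[0,0,0],1],
  [[0,0,0],[0,0,0],1],
])

```text
clock: 19.0
eef_pos: [0.5725, 0.1492, 0.2375]
tool_rot: [0.707, 0.707, 0.0, 0.0]
ft_force: [0.3, -0.8, -0.5]
grip_width: 0.0849
grasp_force: 0.0
```

Run:
```python
from h import *
c=camera("wrist");pickle.dump(c,open("w9.pkl","wb"));o=get_obs();print(o["clock"],o["eef_pos"],o["tool_rot"])
k,q=cap(c,px(c,[.572,.140,.161])[0],16);print(k,q)
im=c["image"].copy();cv2.circle(im,tuple(int(x) for x in k),2,(0,255,0),-1);cv2.imwrite("pics/w9.png",im[:,:,::-1])
t=camera("top");u,v=px(t,[.633,-.132,.161])[0];print(u,v,cap(t,(u,v),5))
```

```text
19.05 [0.57265057 0.14825145 0.23731142] [ 7.07404244e-01  7.06809074e-01 -2.18830832e-05  4.10528394e-04]
[317.1 222.1] [0.5719 0.1385 0.161 ]
372.7925454188586 160.7482859787479 (array([373.3, 160.4]), array([ 0.634 , -0.1333,  0.161 ]))
```

View pics/w9.png

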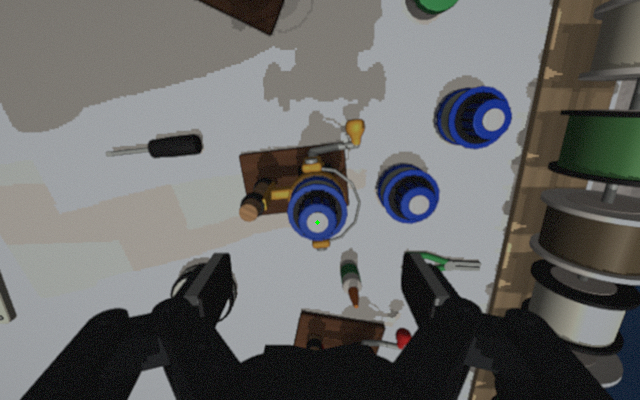

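The blue cap is at (317,222), giving (0.572, 0.1385), and it is clearly the small one beside the loose blues at (410,190) and (475,118). Red is seated at its reel per the top view. Grasp blue.

>>> drive_tool([
  [[-0.5,-9.5,-8],[0,0,0],1],
  [[0,0,-20],[0,0,0],1],
  [[0,0,-22],[0,0,0],1],
  [[0,0,-20],[0,0,0],1],
  [[0,0,-10],[0,0,0],1],
  [[0,0,-6],[0,0,0],1],
  [[0,0,-4],[0,0,0],1],
  [[0,0,0],[0,0,0],1],
])

```text
clock: 19.77
eef_pos: [0.5721, 0.1388, 0.1468]
tool_rot: [0.708, 0.707, -0.0, -0.0]
ft_force: [-0.5, 0.2, -0.4]
grip_width: 0.0856
grasp_force: 0.0
```

Run:
```python
from h import *
c=camera("wrist");o=get_obs();print(o["eef_pos"],o["ft_force"])
k,q=cap(c,px(c,[.572,.138,.161])[0],14);print(k,q)
```

```text
[0.57235002 0.13916669 0.14751001] [0.32058489 1.09834571 0.72485796]
[316.7 276.8] [0.5709 0.1359 0.161 ]
```

>>> drive_tool([
  [[-0.5,-1,0],[0,0,0],1],
  [[0,0,0],[0,0,0],0],
  [[0,0,0],[0,0,0],0],
  [[0,0,0],[0,0,0],0],
  [[0,0,0],[0,0,0],0],
  [[0,0,0],[0,0,0],0],
  [[0,0,0],[0,0,0],0],
  [[0,0,0],[0,0,0],0],
])

```text
clock: 20.48
eef_pos: [0.5717, 0.1387, 0.1475]
tool_rot: [0.707, 0.707, 0.001, 0.0]
ft_force: [0.2, 0.2, 2.8]
grip_width: 0.0295
grasp_force: 59.0
```

>>> drive_tool([
  [[0,0,5],[0,0,0],0],
  [[0,0,10],[0,0,0],0],
  [[0,0,15],[0,0,0],0],
  [[0,0,20],[0,0,0],0],
  [[0,0,25],[0,0,0],0],
  [[0,0,20],[0,0,0],0],
  [[0,0,0],[0,0,0],0],
  [[0,0,0],[0,0,0],0],
])

```text
clock: 21.15
eef_pos: [0.5721, 0.1387, 0.2436]
tool_rot: [0.707, 0.707, 0.001, 0.001]
ft_force: [-0.6, 0.3, -2.0]
grip_width: 0.0297
grasp_force: 59.4
```

Run:
```python
from h import *
c=camera("wrist");o=get_obs();p=o["eef_pos"];print(p,o["ft_force"],o["grip_width"])
z=p[2]+.014;print(cap(c,px(c,[p[0],p[1],z])[0],14,z))
```

```text
[0.57127298 0.13851259 0.24194365] [ 0.1633132  -0.41199405 -0.93086826] 0.029178971585535025
(array([316.4, 274.9]), array([0.5708, 0.1356, 0.2559]))
```

>>> drive_tool([
  [[-5,15,0],[0,0,0],0],
  [[-11,34,0],[0,0,0],0],
  [[-11,34,0],[0,0,0],0],
  [[-11,34,0],[0,0,0],0],
  [[-11,34,0],[0,0,0],0],
  [[-11,34,0],[0,0,0],0],
  [[-6,20,0],[0,0,0],0],
  [[-4,14,0],[0,0,0],0],
])

```text
clock: 21.87
eef_pos: [0.4993, 0.3595, 0.2397]
tool_rot: [0.706, 0.708, -0.002, -0.001]
ft_force: [-0.6, -0.2, -1.2]
grip_width: 0.0297
grasp_force: 59.4
```

>>> drive_tool([
  [[0,0,0],[0,0,0],0],
  [[0,0,-10],[0,0,0],0],
  [[0,0,-15],[0,0,0],0],
  [[0,0,-10],[0,0,0],0],
  [[0,0,0],[0,0,0],0],
  [[0,0,0],[0,0,0],0],
])

```text
clock: 22.37
eef_pos: [0.5012, 0.3558, 0.2056]
tool_rot: [0.708, 0.706, -0.002, -0.0]
ft_force: [0.3, -0.7, -1.3]
grip_width: 0.0295
grasp_force: 59.4
```

Run:
```python
from h import *
t=camera("top");pickle.dump(t,open("t5.pkl","wb"));o=get_obs();p=o["eef_pos"];print(o["clock"],p,o["ft_force"],o["tool_rot"])
q=px(t,[[.572,.138,.105],[.572,.138,.130]]);print(q)
# shaft of gold reel: grey (low saturation) pixels on gold seat
u,v=q[1].round().astype(int);g=t["image"][v-9:v+12,u-9:u+12].astype(int)
print(u-9,v-9);print((g[:,:,0]-g[:,:,2])[4:18])
```

```text
22.4167 [0.50163662 0.35638082 0.20666359] [-0.188286    0.8825235  -0.45342412] [ 7.07840899e-01  7.06371723e-01 -5.01191988e-04 -1.06342513e-05]
[[268.9143009  189.11006133]
 [267.7233453  187.12764324]]
259 178
[[  1   2  23  57  80  96  93 102  90 101  95  92 103  91  88 101  93  73
   48  23   9]
 [  7  18  46  79  96  93  95 100  90  96 102  93  98  93  92  92  97  93
   83  60  29]
 [ 14  48  74  93  93 103  94 101  89  82  83 101 102  91 101  93  93  96
   91  83  46]
 [ 33  70  91  94 100  99  93  82  66  49  53  76  99  98  98  95  85  93
   85  90  70]
 [ 48  84  97  98  95  96  87  66  30  10  18  49  87  91  88  88  94  99
  103  91  93]
 [ 60  86  88  96 100  93  83  49  13  -1  -1  29  69  94  98 100  89  95
   92 100  76]
 [ 80  93 101 101  96  90  74  48  16   0  -1  14  65  87  96  88  98  91
   93  92  86]
 [ 76  90  96  95  91  86  78  65  42  13   4  20  62  90  90  93  94  95
   95  92  82]
 [ 92  91  91  96  96 100  91  76  67  50  41  44  83  86  94  92  97  99
   90  97  84]
 [ 88  95 100  97  88 101  89  97  93  83  72  76  97  91  93  96  99  88
   90  97  84]
 [ 82  89 103  96  98  91  98  91  92  92  89  93  94 100  88  97 100  95
   91  89  72]
 [ 74  79  91 103  95 101  91  90  95  95  88  94  90  87  98  91  90  98
   98  86  55]
 [ 48  61  84  90  89  97  94  92  94  89  93  94  94 101  84  96  86  91
   89  70  35]
 [ 14  28  62  82  97  97  86  96  93  91  99 101  92 101  86  93  91  88
   80  48  14]]
```

The gold reel's shaft is confirmed at about (0.573, 0.138). Lower the blue spool.

>>> drive_tool([
  [[-0.5,1,-10],[0,0,0],0],
  [[0,0,-12],[0,0,0],0],
  [[0,0,-8],[0,0,0],0],
  [[0,0,-6],[0,0,0],0],
  [[0,0,-5],[0,0,0],0],
  [[0,0,-5],[0,0,0],0],
  [[0,0,0],[0,0,0],0],
  [[0,0,0],[0,0,0],0],
])

```text
clock: 23.08
eef_pos: [0.5008, 0.3585, 0.1608]
tool_rot: [0.707, 0.707, -0.0, -0.0]
ft_force: [1.2, 0.5, -1.6]
grip_width: 0.0294
grasp_force: 59.4
```

>>> drive_tool([
  [[0,0,-4],[0,0,0],0],
  [[0,0,-4],[0,0,0],0],
  [[0,0,-2],[0,0,0],0],
  [[0,0,0],[0,0,0],0],
  [[0,0,0],[0,0,0],0],
])

```text
clock: 23.5
eef_pos: [0.5007, 0.3585, 0.1507]
tool_rot: [0.707, 0.707, -0.0, -0.0]
ft_force: [0.0, 0.0, -0.0]
grip_width: 0.0299
grasp_force: 59.4
```

>>> drive_tool([
  [[0,0,-1],[0,0,0],0],
  [[0,0,-1],[0,0,0],0],
  [[0,0,-0.7],[0,0,0],0],
  [[0,0,0],[0,0,0],0],
  [[0,0,0],[0,0,0],0],
])

```text
clock: 23.92
eef_pos: [0.5008, 0.3585, 0.1482]
tool_rot: [0.707, 0.707, -0.0, 0.0]
ft_force: [0.1, 0.3, 0.2]
grip_width: 0.0293
grasp_force: 59.4
```

>>> drive_tool([
  [[0,0,-0.7],[0,0,0],0],
  [[0,0,0],[0,0,0],0],
  [[0,0,0],[0,0,0],0],
])

```text
clock: 24.17
eef_pos: [0.5009, 0.3586, 0.1476]
tool_rot: [0.707, 0.707, 0.0, 0.0]
ft_force: [-0.3, -0.6, 0.3]
grip_width: 0.0295
grasp_force: 59.5
```

>>> drive_tool([
  [[0,0,-0.7],[0,0,0],0],
  [[0,0,0],[0,0,0],0],
  [[0,0,0],[0,0,0],0],
])

```text
clock: 24.42
eef_pos: [0.501, 0.3587, 0.1475]
tool_rot: [0.707, 0.707, 0.001, 0.0]
ft_force: [-0.9, -0.4, 3.1]
grip_width: 0.0295
grasp_force: 60.0
```

Seated. Release and return to the tray.

>>> drive_tool([
  [[0,0,0],[0,0,0],1],
  [[0,0,0],[0,0,0],1],
  [[0,0,0],[0,0,0],1],
  [[0,0,0],[0,0,0],1],
  [[0,0,10],[0,0,0],1],
  [[0,0,20],[0,0,0],1],
  [[0,0,30],[0,0,0],1],
  [[0,-15,30],[0,0,0],1],
])

```text
clock: 25.08
eef_pos: [0.5001, 0.345, 0.2372]
tool_rot: [0.706, 0.708, -0.001, -0.001]
ft_force: [0.0, -0.0, 0.7]
grip_width: 0.0852
grasp_force: 0.0
```

>>> drive_tool([
  [[1,-36,0],[0,0,0],1],
  [[1,-36,0],[0,0,0],1],
  [[1,-36,0],[0,0,0],1],
  [[1,-36,0],[0,0,0],1],
  [[1,-36,0],[0,0,0],1],
  [[1,-36,0],[0,0,0],1],
  [[1,-36,0],[0,0,0],1],
  [[1,-36,0],[0,0,0],1],
])

```text
clock: 25.75
eef_pos: [0.5088, 0.0539, 0.2378]
tool_rot: [0.707, 0.707, 0.001, 0.0]
ft_force: [0.1, 0.8, 0.9]
grip_width: 0.0851
grasp_force: 0.0
```

>>> drive_tool([
  [[1,-36,0],[0,0,0],1],
  [[1,-36,0],[0,0,0],1],
  [[1,-36,0],[0,0,0],1],
  [[1,-36,0],[0,0,0],1],
  [[1,-36,0],[0,0,0],1],
  [[1,-36,0],[0,0,0],1],
  [[1,-36,0],[0,0,0],1],
  [[1,-36,0],[0,0,0],1],
])

```text
clock: 26.42
eef_pos: [0.5167, -0.2344, 0.2378]
tool_rot: [0.707, 0.707, 0.0, 0.001]
ft_force: [1.4, -1.2, 1.4]
grip_width: 0.0851
grasp_force: 0.0
```

>>> drive_tool([
  [[1,-36,0],[0,0,0],1],
  [[1,-36,0],[0,0,0],1],
  [[0,-30,-20],[0,0,0],1],
  [[0,-20,-30],[0,0,0],1],
  [[0,0,-30],[0,0,0],1],
  [[0,0,-20],[0,0,0],1],
  [[0,0,0],[0,0,0],1],
  [[0,0,0],[0,0,0],1],
])

```text
clock: 27.08
eef_pos: [0.5181, -0.3541, 0.1362]
tool_rot: [0.707, 0.707, -0.0, -0.001]
ft_force: [1.0, -0.8, -0.2]
grip_width: 0.0855
grasp_force: 0.0
```

Run:
```python
from h import *
c=camera("wrist");o=get_obs();p=o["eef_pos"];print(o["clock"],p,o["tool_rot"])
print(cap(c,px(c,[.5185,-.3665,.059])[0],16,.059))
t=camera("top");save(t,"t6");print(px(t,[.501,.357,.161]),cap(t,px(t,[.501,.357,.161])[0],5))
```

```text
27.1333 [ 0.51932821 -0.35467639  0.13807641] [7.07207762e-01 7.07005594e-01 9.54744626e-05 5.13181988e-04]
(array([317.1, 222.7]), array([ 0.5172, -0.3655,  0.059 ]))
[[179.01977669 212.55298245]] (array([178.2, 211.6]), array([0.5033, 0.3593, 0.161 ]))
```

>>> drive_tool([
  [[-1,-11.5,-8],[0,0,0],1],
  [[0,0,-20],[0,0,0],1],
  [[0,0,-22],[0,0,0],1],
  [[0,0,-20],[0,0,0],1],
  [[0,0,-10],[0,0,0],1],
  [[0,0,-7],[0,0,0],1],
  [[0,0,-4.5],[0,0,0],1],
  [[0,0,0],[0,0,0],1],
])

```text
clock: 27.85
eef_pos: [0.518, -0.3663, 0.0454]
tool_rot: [0.707, 0.707, -0.0, 0.0]
ft_force: [-0.6, 0.0, 0.5]
grip_width: 0.0855
grasp_force: 0.0
```

>>> drive_tool([
  [[0,0,0],[0,0,0],1],
  [[0,0,0],[0,0,0],0],
  [[0,0,0],[0,0,0],0],
  [[0,0,0],[0,0,0],0],
  [[0,0,0],[0,0,0],0],
  [[0,0,0],[0,0,0],0],
  [[0,0,0],[0,0,0],0],
  [[0,0,0],[0,0,0],0],
])

```text
clock: 28.52
eef_pos: [0.5184, -0.3663, 0.0461]
tool_rot: [0.707, 0.707, 0.0, 0.001]
ft_force: [0.1, -0.3, 4.2]
grip_width: 0.0293
grasp_force: 59.1
```

>>> drive_tool([
  [[0,0,5],[0,0,0],0],
  [[0,0,15],[0,0,0],0],
  [[0,0,30],[0,0,0],0],
  [[0,0,35],[0,0,0],0],
  [[0,0,35],[0,0,0],0],
  [[0,0,35],[0,0,0],0],
  [[0,0,30],[0,0,0],0],
  [[0,0,10],[0,0,0],0],
])

```text
clock: 29.18
eef_pos: [0.5192, -0.367, 0.2461]
tool_rot: [0.707, 0.707, 0.001, 0.004]
ft_force: [-0.3, -0.4, 0.1]
grip_width: 0.0298
grasp_force: 59.4
```

Run:
```python
from h import *
c=camera("wrist");o=get_obs();p=o["eef_pos"];print(p,o["ft_force"],o["grip_width"],o["tool_rot"])
z=p[2]+.014;print(cap(c,px(c,[p[0],p[1],z])[0],14,z))
```

```text
[ 0.51941192 -0.36719657  0.24598133] [ 0.91538441 -0.74580511  1.54743742] 0.029495392121765086 [7.07296085e-01 7.06904035e-01 6.68656658e-04 4.29953741e-03]
(array([316.9, 272.9]), array([ 0.5181, -0.3679,  0.26  ]))
```

>>> drive_tool([
  [[2,18,0],[0,0,0],0],
  [[4,36,0],[0,0,0],0],
  [[4,36,0],[0,0,0],0],
  [[4,36,0],[0,0,0],0],
  [[4,36,0],[0,0,0],0],
  [[4,36,0],[0,0,0],0],
  [[4,36,0],[0,0,0],0],
  [[4,36,0],[0,0,0],0],
])

```text
clock: 29.9
eef_pos: [0.5465, -0.0942, 0.2378]
tool_rot: [0.707, 0.707, -0.001, -0.002]
ft_force: [1.2, -0.7, -0.8]
grip_width: 0.0292
grasp_force: 59.4
```

>>> drive_tool([
  [[4,36,0],[0,0,0],0],
  [[4,36,0],[0,0,0],0],
  [[4,36,0],[0,0,0],0],
  [[4,36,0],[0,0,0],0],
  [[4,36,0],[0,0,0],0],
  [[2,36,0],[0,0,0],0],
  [[2,18,0],[0,0,0],0],
  [[0,0,0],[0,0,0],0],
])

```text
clock: 30.57
eef_pos: [0.5707, 0.1421, 0.2373]
tool_rot: [0.705, 0.709, -0.001, -0.002]
ft_force: [0.5, 1.1, -1.0]
grip_width: 0.0293
grasp_force: 59.4
```

>>> drive_tool([
  [[0,0,0],[0,0,0],0],
  [[0,0,-10],[0,0,0],0],
  [[0,0,-15],[0,0,0],0],
  [[0,0,-15],[0,0,0],0],
  [[0,0,0],[0,0,0],0],
  [[0,0,0],[0,0,0],0],
  [[0,0,0],[0,0,0],0],
])

```text
clock: 31.15
eef_pos: [0.5719, 0.1369, 0.2005]
tool_rot: [0.708, 0.706, -0.0, 0.0]
ft_force: [0.3, -0.6, -1.4]
grip_width: 0.0293
grasp_force: 59.4
```

>>> drive_tool([
  [[1,1,0],[0,0,0],0],
  [[0,0,-10],[0,0,0],0],
  [[0,0,-10],[0,0,0],0],
  [[0,0,-7],[0,0,0],0],
  [[0,0,-5],[0,0,0],0],
  [[0,0,-5],[0,0,0],0],
  [[0,0,0],[0,0,0],0],
  [[0,0,0],[0,0,0],0],
])

```text
clock: 31.82
eef_pos: [0.5726, 0.139, 0.1628]
tool_rot: [0.707, 0.707, -0.0, -0.0]
ft_force: [0.7, 0.2, -0.8]
grip_width: 0.0295
grasp_force: 59.5
```

>>> drive_tool([
  [[0,0,-4],[0,0,0],0],
  [[0,0,-4],[0,0,0],0],
  [[0,0,-3],[0,0,0],0],
  [[0,0,-1],[0,0,0],0],
  [[0,0,0],[0,0,0],0],
  [[0,0,0],[0,0,0],0],
])

```text
clock: 32.32
eef_pos: [0.5728, 0.139, 0.1513]
tool_rot: [0.707, 0.707, -0.0, -0.0]
ft_force: [-0.1, -0.5, -0.7]
grip_width: 0.0296
grasp_force: 59.5
```

>>> drive_tool([
  [[0,0,-1],[0,0,0],0],
  [[0,0,-1],[0,0,0],0],
  [[0,0,-0.7],[0,0,0],0],
  [[0,0,0],[0,0,0],0],
  [[0,0,0],[0,0,0],0],
])

```text
clock: 32.73
eef_pos: [0.5728, 0.139, 0.1486]
tool_rot: [0.707, 0.707, -0.0, -0.0]
ft_force: [-1.7, 0.7, -0.7]
grip_width: 0.0292
grasp_force: 59.5
```

>>> drive_tool([
  [[0,0,-0.7],[0,0,0],0],
  [[0,0,0],[0,0,0],0],
  [[0,0,0],[0,0,0],0],
])

```text
clock: 32.98
eef_pos: [0.573, 0.1391, 0.1482]
tool_rot: [0.707, 0.707, 0.0, 0.0]
ft_force: [-0.4, -0.5, 1.4]
grip_width: 0.0297
grasp_force: 59.6
```

Contact is at the expected height (0.148), so it's seated. Release and retreat toward the robot, clear of everything.

>>> drive_tool([
  [[0,0,-0.3],[0,0,0],0],
  [[0,0,0],[0,0,0],1],
  [[0,0,0],[0,0,0],1],
  [[0,0,0],[0,0,0],1],
  [[0,0,0],[0,0,0],1],
  [[0,0,10],[0,0,0],1],
  [[0,0,25],[0,0,0],1],
  [[0,0,35],[0,0,0],1],
])

```text
clock: 33.65
eef_pos: [0.5708, 0.1385, 0.2157]
tool_rot: [0.707, 0.707, -0.003, -0.002]
ft_force: [0.1, 0.5, 0.2]
grip_width: 0.0856
grasp_force: 0.0
```

>>> drive_tool([
  [[-10,0,30],[0,0,0],1],
  [[-30,-5,10],[0,0,0],1],
  [[-35,-5,0],[0,0,0],1],
  [[-35,-5,0],[0,0,0],1],
  [[-35,-5,0],[0,0,0],1],
  [[-30,0,0],[0,0,0],1],
  [[-10,0,0],[0,0,0],1],
  [[0,0,0],[0,0,0],1],
])

```text
clock: 34.32
eef_pos: [0.3859, 0.1189, 0.2589]
tool_rot: [0.707, 0.707, 0.001, 0.0]
ft_force: [0.2, -0.2, -0.4]
grip_width: 0.0853
grasp_force: 0.0
```

Run:
```python
from h import *
c=camera("scene");t=camera("top");o=get_obs();print(o["clock"],o["eef_pos"],o["ft_force"])
a=cv2.resize(c["image"][100:280,255:435],(540,540),interpolation=3);b=cv2.resize(t["image"][120:280,155:400],(260,170),interpolation=3)
b=np.vstack([b,np.zeros((370,260,3),np.uint8)]);cv2.imwrite("pics/end.png",np.hstack([a,b])[:,:,::-1])
```

```text
34.4167 [0.38881588 0.11931467 0.25864094] [-0.06783621 -0.58461364  0.04877093]
```

View pics/end.png

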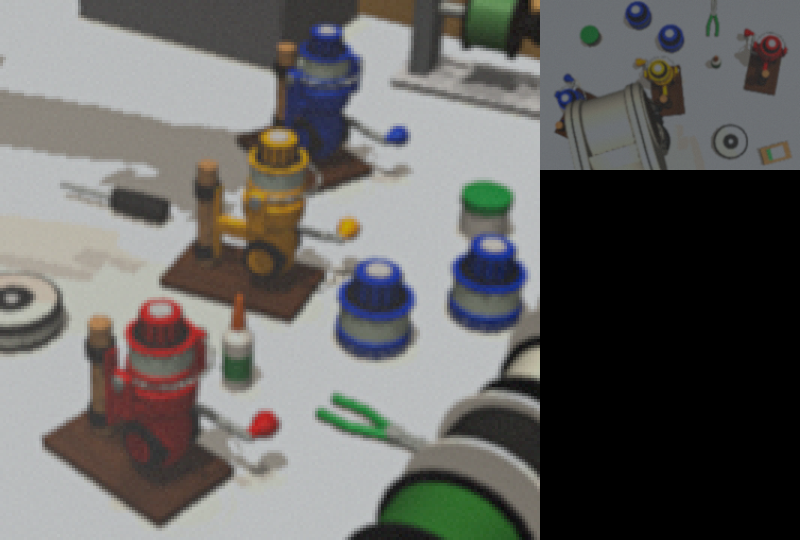

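All three spools sit upright and fully down on their own reels: crop pixels red (160,340), gold (278,160), blue (328,55). The bottle, pot and bulk spool haven't moved.

```bash
python3 -c "from workcell import job_done; print(job_done())"
```

```text
the job is handed in; nothing more can be done
None
```

The job is handed in: the red, blue and gold spools each sit fully down on the reel of their own colour and are released, with the oil bottle, grease pot and bulk spool left where they were.

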